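# Slide a pattern plate over the board's edge and load it on the press bed

### The job

The thin steel pattern plate lies flat in its runner board, where fingers cannot get at its sides. Press on it firmly enough to carry it along but not so hard as to bend it, and slide it out over the open front edge until about a third of it overhangs (never letting it fall), then grip it by its two long sides and lay it gently flat on the green press bed, centred on the bed's pedestal between the two red end stops. Leave the jar, brush, bowl and wooden mould alone.

Things in the scene. Friction and masses are not known exactly. Their poses are not given: they have to be found in the camera images.
- board: fixed wooden runner board on worn rubber feet, 170 mm (x) by 130 mm (y); origin at its centre, 55 mm below the face the plate slides on. Place and yaw vary. 7 mm high battens cover y = +-40 to +-65 mm, leaving an 80 mm channel along x, shut by a back stop 14 mm high at x = 69 to 85 mm, open at the -x end
- board_edge (a point): middle of the board's open front edge, on the sliding face (board x = -85 mm), axes as the board's; free space in front and below. The worn feet sink, level, under a press of 2 to 3 N, by 3 to 12 mm (varies, cannot be seen), and stay down; only then do they bear firmly (1 mm for each 12 N). How slippery board and plate are varies too
- plate: loose flat steel plate, pink shell motif on top, 110 mm (x) by 68 mm (y) by 3 mm, about 0.18 kg (varies); origin at the centre of its underside, z up. Starts flat in the channel, 1 to 7 mm short of the back stop, its x along the board's. It bends if pressed on the board with over 18 N (on the bed, 25 N); some 9 to 13 N on its top is enough to drag it by friction
- plate_front (a point): middle of the plate's end nearest the board's front edge (plate x = -55 mm, half its thickness up)
- plate_back (a point): middle of the plate's other end (plate x = +55 mm)
- bed: fixed green press bed: foot 170 x 100 x 14 mm, narrower pedestal; aluminium top 142 mm (x) by 44 mm (y), 70 mm above the origin (centre of the foot's underside), on a rubber buffer (gives 1 mm per 5 N). Red end stops 40 mm wide, 6 mm high, faces 120 mm apart (x = +-60 mm). The plate lies between them, x along the bed's x (either way), overhanging 12 mm at each long side
- jar: amber jar with a red cap, 56 mm across, 75 mm high, origin under its centre; leave alone
- brush: brush lying flat, 170 mm long, origin under its middle; leave alone
- bowl: white bowl, 90 mm across, 45 mm high, origin under its centre; leave alone
- mould: dark wooden mould block 150 x 80 x 24 mm, origin under its centre; leave alone

How it is judged:
On the way:
1. the plate lies flat on the board with at least 30 mm of it out over the front edge (x of plate_front in the frame of board_edge below -0.03 m and x of plate_back in the frame of board_edge above 0.045 m and z of plate_front in the frame of board_edge between -0.0015 and 0.0045 m and z of plate_back in the frame of board_edge between -0.0015 and 0.0045 m), for 0.2 s.
At the end, for the whole second after the job is handed in: the plate lies flat (within 0.04 rad) and at rest on the bed's upper face (within 3 mm), between the end stops, within 7 mm of centre along the bed and 9 mm across it, turned less than 0.12 rad from the bed's long axis, released (x of plate in the frame of bed between -0.007 and 0.007 m and y of plate in the frame of bed between -0.009 and 0.009 m and z of plate in the frame of bed between 0.067 and 0.073 m and angle between the x axis of plate and the x axis of bed, either way round below 0.12 rad and angle between plate's own z axis and vertical below 0.04 rad and linear speed of plate below 0.01 m/s and contact force between plate and bed above 0.5 N); the robot touches nothing.
It fails at once if the plate is pressed on the board with more than 18 N (contact force between plate and board above 18 N).
It fails at once if the plate is pressed on the bed with more than 25 N (contact force between plate and bed above 25 N).
It fails at once if the plate falls below the board and the bed (height (world z) of plate below 0.035 m).
It fails at once if the jar, brush, bowl or mould is moved more than 25 mm (distance of any of jar, brush, bowl, mould from where it was at the start of the episode above 0.025 m).
It also fails if it takes over 67 s, if anything falls off the work surface, if the arm or the gripper's body presses on something with over 40 N, if the wrist force passes 120 N, or if a joint passes its speed limit or range.

### The arm

A 6-joint arm with a two-finger parallel gripper is mounted at the origin on the work surface. World frame = base frame: x ahead of the robot, y to its left, z up, the work surface at z = 0. Lengths are in m, angles in rad, forces in N, time in s.
With the tool pointing down it reaches from about 0.35 to 0.875 m from the base axis. Payload 4.2 kg.
Tool frame: the origin (TCP) lies on the centre line of the jaws, within the pads' length; the fingertips stand ahead of it and the grasp point (between the pads) lies 8 mm behind it (tip_extent is the x of the fingertips in the tool frame, in m); x points along the fingers, y is the direction in which the jaws open and shut, and the axes are right-handed (so a half turn about x gives the same grasp; the last joint's range is limited). The gripper opens to 85 mm and grips with 20 to 120 N. Pads are 22 mm wide; open, the fingers measure 114 mm over their backs; the gripper's body (76 mm by 85 mm) begins 54 mm behind the grasp point. The pads swing forward as they close: fully open they stand 13 mm farther back than shut.
Start: joints at [1.44, 0.385, 0.008, 0, -1.194, -0.259], TCP at [0.237, 0.578, 0.242] pointing down, gripper open.
Joint ranges: [-3.14, 3.14], [-1.21, 2.06], [-1.07, 1.41], [-3.16, 2.05], [-2.99, -0.16], [-3.1, 3.1]. Speed limits (rad/s): [2.79, 2.79, 3.14, 3.14, 3.14, 3.14].

### API

Orientations are given as a rotation vector (axis times angle).
In Python, from bench import * gives the robot as it stands.
- The arm moves only by the tool apply_moves, never from a script. Its argument "moves" is a list that holds one entry, the list of rows, each a list of 7 numbers: the turn, a rotation vector about the tool's x, y, z in units of 6 degrees (1.0 is 6 degrees), then the shift along the tool's x, y, z in units of 40 mm (1.0 is 40 mm), then the opening, from 0 (shut) to 1 (fully open). A call has 1 to 20 rows; each row is the pose to reach, as a shift and turn from the pose measured when the call began, along the tool's axes at that moment; what a row does not reach only later rows make up. A row lasts 1/12 s, in which the tool goes at most 41.7 mm and 7.16 degrees, less where a joint would pass 70% of its speed; a pose out of reach is approached as far as the arm can. A call with a gripper value outside its range is refused whole. The fingers move at their own pace and stop on an object; "squeeze" is the grip in N (left out, the last holds). Time passes only in rows, so rows that repeat a pose let the fingers close. It gives the time, the measured TCP pose, the force and the opening at its end, in the units of the state.
- sense(): the state, without advancing time (a new reading comes with each control period).
- grab_frame(name): name is "scene" or "top" or "wrist"; returns (picture, depth): 420x560x3 uint8, red, green, blue; 420x560 float32, m along the optical axis (not along the pixel's ray), 0 where there is no reading.
- camera_model(name): a dict with "fx", "fy", "cx", "cy" (pixels), "R" (3x3) and "t" (3): a world point X has camera coordinates R X + t; the wrist camera has in their place "tool_from_camera" (4x4, takes a point from camera to tool coordinates, whose origin is the TCP and whose axes are the tool frame's). Camera axes: x right, y down, z forward; pixel columns grow to the right and rows downward; lengths in m; the calibration is good to about 2 mm. A picture is of the moment at which its call begins: read the wrist's pose just before it. camera_model takes no time and is no camera call.
- hand_in(): hands the job in, once; it reports no verdict.
Trained networks look in the newest picture that a camera, given by its name, has taken for a name from the list of things; names that differ only in an ending like _2 or _b are one class to them, and where a whole thing is asked for, a point or a joint stands for the part that bears it (a point fixed in the world has none). Each returns a list of dicts, best first, with "confidence" (0 to 1); they miss things now and then, are a little off and sometimes report something else, mostly with a low value. They report only what shows in the picture. A call takes as long as a camera call.
- spot_in(camera, label): "xy" ([column, row] in pixels, amid what is visible of it).
- place_of(camera, label): "xy" ([column, row] in pixels: a listed point, or the origin of a listed thing).
The state is a dict: "clock": time; "joints": joint angles; "dq": joint speeds; "joint_torque": joint torques, N m; "tool_pos": TCP position; "tool_rot": TCP orientation; "wrist_force": force on the tool from outside, world axes, zero at the start; "ft_torque": the same for the moment, N m; "gripper_width": finger opening in m.
Only numpy, scipy, OpenCV 4.12 (cv2) and the standard library are available. Lean on these libraries where they do the work, as an engineer would, in place of code of your own. Each camera call takes 0.05 s, during which the arm holds its last target. There are 200 camera calls.

## Working session

There is one attempt and no reset: what is moved stays moved. The work goes in short steps, Python scripts to look and compute and a tool call to move; the robot and the scene stay as the last step left them, time stands still between calls to the robot, and variables do not carry over. Pictures are saved under pics/ and viewed, on a budget of 10 in all, crops included, one or two more only if the job needs it, and the job is handed in when it is done.

Besides the shell and the picture viewer there is one more tool, called after "Emit:" as name(argument=value, ...) on one line, values as JSON. apply_moves: Moves the arm, as the interface text tells. Its arguments: {"type":"object","properties":{"moves":{"type":"array","items":{"type":"array","items":{"type":"array","items":{"type":"number"}}}},"squeeze":{"type":"number"}},"required":["moves"]}

```bash
mkdir -p pics; ls; python3 - <<'E'
from bench import *
import cv2,numpy as np
s=sense();print(s)
ims=[]
for c in ["scene","top"]:
    p,d=grab_frame(c);m=camera_model(c);print(c,m)
    np.savez(f"{c}.npz",p=p,d=d)
    for l in ["board_edge","board","plate","plate_front","plate_back","bed","jar","bowl","mould","brush"]:
        r=place_of(c,l);
        if r:
            u,v=r[0]["xy"];z=d[int(np.clip(v,0,419)),int(np.clip(u,0,559))]
            X=np.array([(u-m["cx"])/m["fx"]*z,(v-m["cy"])/m["fy"]*z,z]);W=np.array(m["R"]).T@(X-np.array(m["t"]))
            print(c,l,np.round([u,v],1),round(r[0]["confidence"],2),W.round(3),len(r))
    cv2.imwrite(f"pics/{c}0.png",p[:,:,::-1])
print(camera_model("wrist"))
E
```

```text
pics
{'clock': 0.0, 'joints': array([ 1.43959132e+00,  3.85599386e-01,  6.60666099e-03, -5.41994301e-04,
       -1.19397397e+00, -2.58591660e-01]), 'dq': array([-0.00051047,  0.00062132,  0.00021321, -0.00202722,  0.00014438,
        0.00022902]), 'joint_torque': array([ 1.73116982e-04, -3.92287517e+01,  1.88400292e+01,  4.18625146e+00,
       -4.70544372e-03, -2.84542480e-06]), 'tool_pos': array([0.23726216, 0.57760478, 0.24118181]), 'tool_rot': array([-2.00808815,  0.39893729,  2.00883455]), 'wrist_force': array([-0.21300728, -0.90613223, -0.28139009]), 'ft_torque': array([ 0.00897922, -0.00134253, -0.01659794]), 'gripper_width': 0.08562459487317986}
scene {'fx': 480.7178515579211, 'fy': 480.7178515579211, 'cx': 273.70813235027236, 'cy': 208.1337628658253, 'R': array([[ 0.66907208,  0.74319332, -0.00249805],
       [ 0.46739748, -0.42339087, -0.77606685],
       [-0.57782535,  0.51807708, -0.6306457 ]]), 't': array([-0.36814959, -0.20932457,  1.71391984])}
scene board_edge [219.8 219.5] 0.97 [ 0.423 -0.1   -0.003] 1
scene board [227.2 256.8] 0.93 [ 0.614 -0.215  0.06 ] 1
scene plat
[... 1049 characters left out ...]
198.4] 0.69 [0.594 0.151 0.068] 3
top jar [274.8 159.7] 0.59 [0.716 0.022 0.078] 2
top bowl [146.8 180.9] 0.7 [0.664 0.436 0.001] 1
top mould [418.6 194.8] 0.92 [ 0.623 -0.43   0.024] 2
top brush [280.6 275.6] 0.69 [0.365 0.    0.017] 1
{'fx': 297.9536537403149, 'fy': 297.9536537403149, 'cx': 274.6889291443062, 'cy': 205.60228334447154, 'tool_from_camera': array([[ 1.38419679e-03, -3.11775975e-01,  9.50154632e-01,
        -1.31797401e-01],
       [ 9.99998799e-01, -2.31478527e-04, -1.53276585e-03,
        -8.65122955e-04],
       [ 6.97819963e-04,  9.50155612e-01,  3.11775280e-01,
        -8.14291913e-02],
       [ 0.00000000e+00,  0.00000000e+00,  0.00000000e+00,
         1.00000000e+00]])}
```

View pics/top0.png

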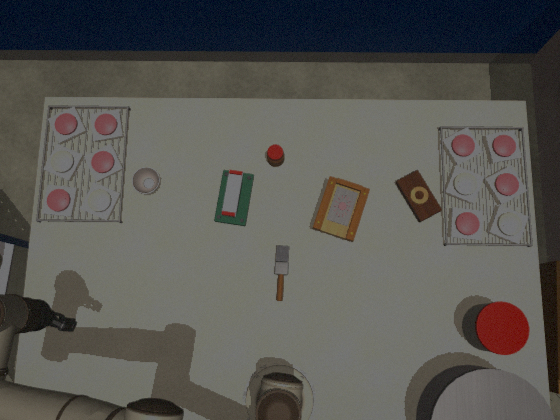

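View pics/scene0.png

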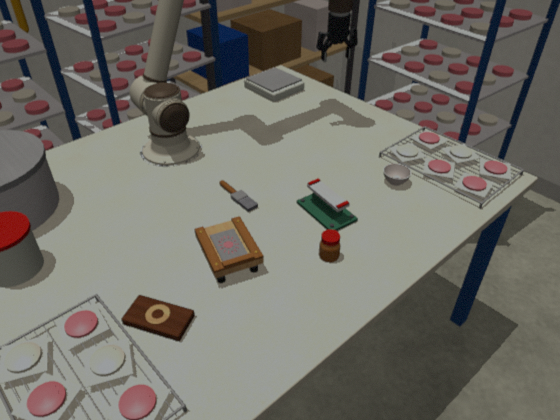

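```bash
cat > h.py <<'E'
from bench import *
import cv2,numpy as np
from scipy.spatial.transform import Rotation as Ro
def cam(c,st=None):
    m=camera_model(c);K=(m["fx"],m["fy"],m["cx"],m["cy"])
    if c!="wrist": R=np.array(m["R"]);return K,R.T,-R.T@np.array(m["t"])
    T=np.array(m["tool_from_camera"]);Rt=Ro.from_rotvec(st["tool_rot"]).as_matrix()
    return K,Rt@T[:3,:3],Rt@T[:3,3]+st["tool_pos"]
def ray(c,uv,z,st=None):
    "world points where pixel rays meet height z"
    (fx,fy,cx,cy),R,o=cam(c,st);uv=np.atleast_2d(uv).astype(float)
    d=np.c_[(uv[:,0]-cx)/fx,(uv[:,1]-cy)/fy,np.ones(len(uv))]@R.T
    return o+d*((z-o[2])/d[:,2])[:,None]
def cloud(c,d,st=None):
    (fx,fy,cx,cy),R,o=cam(c,st);v,u=np.indices(d.shape)
    return np.dstack([(u-cx)/fx*d,(v-cy)/fy*d,d])@R.T+o
def pix(c,W,st=None):
    (fx,fy,cx,cy),R,o=cam(c,st);X=(np.atleast_2d(W)-o)@R
    return np.c_[X[:,0]/X[:,2]*fx+cx,X[:,1]/X[:,2]*fy+cy]
def down(yaw):
    "tool x down, tool y = (rotated) world y, tool z = rotated world x"
    c,s=np.cos(yaw),np.sin(yaw)
    return np.array([[0,-s,c],[0,c,s],[-1,0,0]])
def go(pos,Rt):
    s=sense();R=Ro.from_rotvec(s["tool_rot"]).as_matrix()
    t=Ro.from_matrix(R.T@Rt).as_rotvec()/np.radians(6);sh=R.T@(np.array(pos)-s["tool_pos"])/.04
    print("MOVE",np.r_[t,sh].round(3).tolist(),"rows",np.linalg.norm(t)*6/7.16,np.linalg.norm(sh)*40/41.7)
E
python3 - <<'E'
from h import *
import bench
print([n for n in dir(bench) if n[0]!='_'])
s=sense();print(Ro.from_rotvec(s["tool_rot"]).as_matrix().round(3))
z=np.load("top.npz");p,d=z["p"],z["d"];C=cloud("top",d);hsv=cv2.cvtColor(p,cv2.COLOR_RGB2HSV)
box=lambda x0,x1,y0,y1:(C[...,0]>x0)&(C[...,0]<x1)&(C[...,1]>y0)&(C[...,1]<y1)
def rect(n,m):
    P=C[m];r=cv2.minAreaRect((P[:,:2]*1000).astype(np.float32));print(n,len(P),r,np.median(P[:,2]).round(4))
rect("board",box(.45,.7,-.32,-.07)&(C[...,2]>.045))
g=box(.45,.75,.05,.25)
rect("foot",g&(hsv[...,0]>60)&(hsv[...,0]<90)&(hsv[...,1]>100))
rect("top",g&(C[...,2]>.055))
print(ray("top",[[236.5,172.5],[229,214]],.076))
go([.56,-.175,.25],down(-.27))
E
```

```text
['Unreachable', 'camera_model', 'grab_frame', 'hand_in', 'place_of', 'sense', 'spot_in', 'tip_extent']
[[-0.    -0.38  -0.925]
 [-0.    -0.925  0.38 ]
 [-1.     0.    -0.   ]]
board 2367 ((570.9628295898438, -182.74612426757812), (129.76768493652344, 172.21746826171875), 72.0076675415039) 0.0594
foot 354 ((610.1277465820312, 152.62863159179688), (96.18048095703125, 164.9954376220703), 82.03665924072266) 0.0142
top 680 ((611.434326171875, 152.3636474609375), (45.33246612548828, 142.83128356933594), 82.31727600097656) 0.0703
[[0.67405368 0.13951431 0.076     ]
 [0.54368638 0.1582377  0.076     ]]
MOVE [28.856, -0.001, 0.0, -0.191, 14.351, -14.613] rows 24.18097826248846 19.64714915742622
```

Emit:
apply_moves(moves=[[[29.2, 0, 0, -0.19, 14.4, -14.6, 0], [29.2, 0, 0, -0.19, 14.4, -14.6, 0], [29.2, 0, 0, -0.19, 14.4, -14.6, 0], [29.2, 0, 0, -0.19, 14.4, -14.6, 0], [29.2, 0, 0, -0.19, 14.4, -14.6, 0], [29.2, 0, 0, -0.19, 14.4, -14.6, 0], [29.2, 0, 0, -0.19, 14.4, -14.6, 0], [29.2, 0, 0, -0.19, 14.4, -14.6, 0], [29.2, 0, 0, -0.19, 14.4, -14.6, 0], [29.2, 0, 0, -0.19, 14.4, -14.6, 0], [29.2, 0, 0, -0.19, 14.4, -14.6, 0], [29.2, 0, 0, -0.19, 14.4, -14.6, 0], [29.2, 0, 0, -0.19, 14.4, -14.6, 0], [29.2, 0, 0, -0.19, 14.4, -14.6, 0], [29.2, 0, 0, -0.19, 14.4, -14.6, 0], [29.2, 0, 0, -0.19, 14.4, -14.6, 0], [29.2, 0, 0, -0.19, 14.4, -14.6, 0], [29.2, 0, 0, -0.19, 14.4, -14.6, 0], [29.2, 0, 0, -0.19, 14.4, -14.6, 0], [29.2, 0, 0, -0.19, 14.4, -14.6, 0]]])

```text
clock: 2.77
tool_pos: [0.5596, -0.1799, 0.2498]
tool_rot: [-0.192, 1.562, 0.191]
wrist_force: [1.3, 0.8, 0.3]
gripper_width: 0.0001
```

```bash
python3 - <<'E'
from h import *
s=sense();print(s["clock"],s["tool_pos"],s["joints"].round(2),Ro.from_rotvec(s["tool_rot"]).as_matrix().round(3),s["gripper_width"],tip_extent)
go([.56,-.18,.25],down(-.314))
E
```

```text
2.7667 [ 0.55961704 -0.17988924  0.24979351] [-0.04  0.32 -0.08  0.   -1.18 -1.29] [[ 0.    -0.241  0.97 ]
 [-0.001  0.97   0.241]
 [-1.    -0.001  0.   ]] 0.00010265659063865737 0.011
MOVE [5.325, 0.003, 0.005, -0.005, -0.005, 0.009] rows 4.462000229139645 0.010766237660183083
```

Emit:
apply_moves(moves=[[[5.32, 0, 0, 0, 0, 0, 0], [5.32, 0, 0, 0, 0, 0, 0], [5.32, 0, 0, 0, 0, 0, 0], [5.32, 0, 0, 0, 0, 0, 0], [5.32, 0, 0, 0, 0, 0, 0], [5.32, 0, 0, 0, 0, 0, 0], [5.32, 0, 0, 0, 0, 0, 0]]])

```text
clock: 3.35
tool_pos: [0.5596, -0.1799, 0.2498]
tool_rot: [0.244, 1.556, -0.245]
wrist_force: [-0.2, 0.4, 1.0]
gripper_width: 0.0002
```

```bash
cat >> h.py <<'E'
def boardrect(c,p,C,zmin=.045):
    m=(C[...,0]>.4)&(C[...,0]<.75)&(C[...,1]>-.34)&(C[...,1]<-.05)&(C[...,2]>zmin)&(C[...,2]<.09)
    P=C[m];return cv2.minAreaRect((P[:,:2]*1000).astype(np.float32))
E
python3 - <<'E'
from h import *
s=sense();p,d=grab_frame("wrist");np.savez("w1.npz",p=p,d=d,pos=s["tool_pos"],rot=s["tool_rot"])
C=cloud("wrist",d,s);print(boardrect("wrist",p,C),s["tool_pos"],s["wrist_force"])
for l in ["plate","plate_front","plate_back","board_edge","board"]:
    for r in place_of("wrist",l)[:1]:
        u,v=r["xy"];print(l,np.round([u,v],1),round(r["confidence"],2),ray("wrist",[u,v],.058,s).round(4))
cv2.imwrite("pics/w1.png",p[:,:,::-1])
# profile along board x at channel centre & height
yaw=np.radians(-18);X=np.array([np.cos(yaw),np.sin(yaw)]);Y=np.array([-X[1],X[0]])
q=(C[...,:2]-[.571,-.1827]);bx=q@X;by=q@Y
for x in np.arange(-.1,.1,.01):
    m=(abs(by)<.02)&(abs(bx-x)<.005)
    if m.any(): print(round(x,3),np.median(C[m][:,2]).round(4),m.sum())
E
```

```text
((573.1909790039062, -182.08734130859375), (130.45083618164062, 170.49957275390625), 71.89595794677734) [ 0.55962646 -0.17987704  0.24981049] [-0.2368356   0.43991322  0.95920929]
plate [276.6 197.9] 0.79 [[ 0.5783 -0.1825  0.058 ]]
plate_back [274.4 243.6] 0.84 [[ 0.6318 -0.2024  0.058 ]]
board_edge [276.8 118.1] 0.89 [[ 0.4957 -0.1558  0.058 ]]
-0.1 0.0001 301
-0.09 0.3816 1213
-0.08 0.055 367
-0.07 0.0552 379
-0.06 0.0552 374
-0.05 0.0552 335
-0.04 0.0581 350
-0.03 0.3241 10266
-0.02 0.2919 8324
-0.01 0.2764 707
-0.0 0.2758 659
0.01 0.0585 290
0.02 0.0583 290
0.03 0.0583 276
0.04 0.0582 270
0.05 0.0581 257
0.06 0.0581 229
0.07 0.0557 228
0.08 0.0686 13
```

View pics/w1.png

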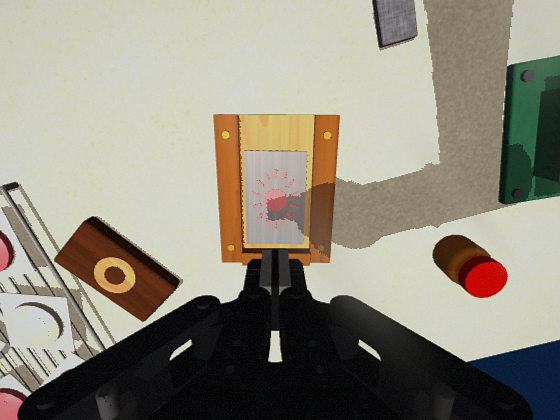

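```bash
python3 - <<'E'
from h import *
z=np.load("w1.npz");s=dict(tool_pos=z["pos"],tool_rot=z["rot"])
yaw=np.radians(-18.1);X=np.array([np.cos(yaw),np.sin(yaw)]);Y=np.array([-X[1],X[0]])
c=np.array([.5725,-.1822])
for n,uv,h in [("edge",[277,115],.062),("edgeface",[277,115],.055),("front",[275.5,151],.058),("back",[276,247],.058),("Lf",[244,152],.058),("Rf",[307,152],.058),("Lb",[243,247],.058),("Rb",[309,247],.058)]:
    q=ray("wrist",uv,h,s)[0,:2];print(n,q.round(4),((q-c)@X).round(4),((q-c)@Y).round(4))
# plate centre ~ board x .011
pc=c+.010*X; pt=pc+.020*X;print(pc,pt);go([*pt,.076],down(yaw))
E
```

```text
edge [ 0.4927 -0.1547] -0.0844 0.0014
edgeface [ 0.4929 -0.1547] -0.0842 0.0014
front [ 0.5277 -0.1675] -0.0471 0.0
back [ 0.6366 -0.202 ] 0.0671 0.0011
Lf [ 0.5183 -0.2002] -0.046 -0.034
Rf [ 0.5392 -0.1355] -0.0462 0.034
Lb [ 0.6244 -0.2396] 0.0672 -0.0384
Rb [ 0.6488 -0.1643] 0.067 0.0407
[ 0.58200516 -0.18530676] [ 0.60101547 -0.19152029]
MOVE [0.029, 0.005, 0.004, 4.346, 0.042, 1.072] rows 0.024949287784027392 4.293719792139494
```

Emit:
apply_moves(moves=[[[0, 0, 0, 2, 0.04, 1.07, 0], [0, 0, 0, 3.5, 0.04, 1.07, 0], [0, 0, 0, 4.0, 0.04, 1.07, 0], [0, 0, 0, 4.3, 0.04, 1.07, 0], [0, 0, 0, 4.35, 0.04, 1.07, 0], [0, 0, 0, 4.35, 0.04, 1.07, 0], [0, 0, 0, 4.35, 0.04, 1.07, 0]]])

```text
clock: 4.23
tool_pos: [0.601, -0.1917, 0.0753]
tool_rot: [0.244, 1.558, -0.246]
wrist_force: [0.3, -0.4, 0.8]
gripper_width: 0.0001
```

Emit:
apply_moves(moves=[[[0, 0, 0, 0.03, 0, 0, 0], [0, 0, 0, 0.06, 0, 0, 0], [0, 0, 0, 0.09, 0, 0, 0], [0, 0, 0, 0.12, 0, 0, 0], [0, 0, 0, 0.14, 0, 0, 0], [0, 0, 0, 0.16, 0, 0, 0], [0, 0, 0, 0.16, 0, 0, 0]]])

```text
clock: 4.82
tool_pos: [0.6009, -0.1917, 0.069]
tool_rot: [0.244, 1.558, -0.246]
wrist_force: [-0.5, -0.0, 0.4]
gripper_width: 0.0001
```

Emit:
apply_moves(moves=[[[0, 0, 0, 0.01, 0, 0, 0], [0, 0, 0, 0.02, 0, 0, 0], [0, 0, 0, 0.025, 0, 0, 0], [0, 0, 0, 0.025, 0, 0, 0]]])

```text
clock: 5.15
tool_pos: [0.6009, -0.1917, 0.0679]
tool_rot: [0.244, 1.558, -0.246]
wrist_force: [-0.3, -0.4, -0.6]
gripper_width: -0.0001
```

Emit:
apply_moves(moves=[[[0, 0, 0, 0.01, 0, 0, 0], [0, 0, 0, 0.02, 0, 0, 0], [0, 0, 0, 0.025, 0, 0, 0], [0, 0, 0, 0.025, 0, 0, 0]]])

```text
clock: 5.48
tool_pos: [0.6008, -0.1917, 0.0668]
tool_rot: [0.244, 1.558, -0.246]
wrist_force: [0.9, 0.0, 0.5]
gripper_width: 0.0001
```

Emit:
apply_moves(moves=[[[0, 0, 0, 0.01, 0, 0, 0], [0, 0, 0, 0.02, 0, 0, 0], [0, 0, 0, 0.025, 0, 0, 0], [0, 0, 0, 0.025, 0, 0, 0]]])

```text
clock: 5.82
tool_pos: [0.6009, -0.1917, 0.066]
tool_rot: [0.244, 1.558, -0.246]
wrist_force: [-0.6, -0.5, 1.7]
gripper_width: 0.0003
```

```bash
python3 - <<'E'
from h import *
s=sense();print(s["tool_pos"],s["wrist_force"],s["ft_torque"],s["joint_torque"].round(2))
E
```

```text
[ 0.60090445 -0.19173083  0.06604981] [-0.64865888 -0.47338428  1.67314988] [ 0.03099366  0.14324034 -0.03213322] [ -0.06 -42.62  14.64   3.21   0.16  -0.  ]
```

Emit:
apply_moves(moves=[[[0, 0, 0, 0.01, 0, 0, 0], [0, 0, 0, 0.02, 0, 0, 0], [0, 0, 0, 0.025, 0, 0, 0], [0, 0, 0, 0.025, 0, 0, 0]]])

```text
clock: 6.15
tool_pos: [0.6009, -0.1917, 0.065]
tool_rot: [0.244, 1.558, -0.246]
wrist_force: [-0.9, -0.0, 2.0]
gripper_width: 0.0002
```

Emit:
apply_moves(moves=[[[0, 0, 0, 0.01, 0, 0, 0], [0, 0, 0, 0.02, 0, 0, 0], [0, 0, 0, 0.025, 0, 0, 0], [0, 0, 0, 0.025, 0, 0, 0]]])

```text
clock: 6.48
tool_pos: [0.6009, -0.1917, 0.064]
tool_rot: [0.244, 1.558, -0.246]
wrist_force: [-0.2, 0.6, 2.1]
gripper_width: 0.0001
```

Emit:
apply_moves(moves=[[[0, 0, 0, 0.01, 0, 0, 0], [0, 0, 0, 0.02, 0, 0, 0], [0, 0, 0, 0.025, 0, 0, 0], [0, 0, 0, 0.025, 0, 0, 0]]])

```text
clock: 6.82
tool_pos: [0.6009, -0.1917, 0.0628]
tool_rot: [0.244, 1.558, -0.246]
wrist_force: [-0.8, 0.4, 1.4]
gripper_width: -0.0001
```

Emit:
apply_moves(moves=[[[0, 0, 0, 0.01, 0, 0, 0], [0, 0, 0, 0.02, 0, 0, 0], [0, 0, 0, 0.025, 0, 0, 0], [0, 0, 0, 0.025, 0, 0, 0]]])

```text
clock: 7.15
tool_pos: [0.6009, -0.1917, 0.0619]
tool_rot: [0.244, 1.558, -0.246]
wrist_force: [-0.8, 0.6, 2.9]
gripper_width: -0.0001
```

Emit:
apply_moves(moves=[[[0, 0, 0, 0.01, 0, 0, 0], [0, 0, 0, 0.02, 0, 0, 0], [0, 0, 0, 0.025, 0, 0, 0], [0, 0, 0, 0.025, 0, 0, 0]]])

```text
clock: 7.48
tool_pos: [0.6009, -0.1917, 0.0616]
tool_rot: [0.244, 1.558, -0.246]
wrist_force: [-2.1, 0.9, 5.6]
gripper_width: -0.0001
```

Emit:
apply_moves(moves=[[[0, 0, 0, 0.02, 0, 0, 0], [0, 0, 0, 0.02, 0, 0, 0], [0, 0, 0, 0.02, 0, 0, 0]]])

```text
clock: 7.73
tool_pos: [0.6009, -0.1917, 0.0615]
tool_rot: [0.243, 1.558, -0.246]
wrist_force: [-2.5, 1.0, 6.1]
gripper_width: -0.0
```

Emit:
apply_moves(moves=[[[0, 0, 0, 0.03, 0, 0, 0], [0, 0, 0, 0.038, 0, 0, 0], [0, 0, 0, 0.038, 0, 0, 0], [0, 0, 0, 0.038, 0, 0, 0]]])

```text
clock: 8.07
tool_pos: [0.601, -0.1917, 0.0613]
tool_rot: [0.243, 1.557, -0.246]
wrist_force: [-3.3, 1.7, 8.1]
gripper_width: 0.0
```

Emit:
apply_moves(moves=[[[0, 0, 0, 0.045, 0, 0, 0], [0, 0, 0, 0.05, 0, 0, 0], [0, 0, 0, 0.05, 0, 0, 0], [0, 0, 0, 0.05, 0, 0, 0]]])

```text
clock: 8.4
tool_pos: [0.601, -0.1917, 0.0611]
tool_rot: [0.242, 1.557, -0.246]
wrist_force: [-3.3, 1.1, 10.5]
gripper_width: 0.0001
```

Emit:
apply_moves(moves=[[[0, 0, 0, 0.046, 0, -0.05, 0], [0, 0, 0, 0.046, 0, -0.1, 0], [0, 0, 0, 0.046, 0, -0.15, 0], [0, 0, 0, 0.046, 0, -0.2, 0], [0, 0, 0, 0.046, 0, -0.25, 0], [0, 0, 0, 0.046, 0, -0.3, 0]]])

```text
clock: 8.9
tool_pos: [0.5938, -0.1888, 0.0616]
tool_rot: [0.24, 1.547, -0.244]
wrist_force: [4.3, -1.5, 5.4]
gripper_width: 0.0004
```

```bash
cat > look.py <<'E'
import sys
from h import *
s=sense();p,d=grab_frame("top");C=cloud("top",d)
yaw=np.radians(-18.1);X=np.array([np.cos(yaw),np.sin(yaw)]);Y=np.array([-X[1],X[0]]);c=np.array([.5725,-.1822])
print(s["clock"],s["tool_pos"],s["wrist_force"],"tip boardx",(s["tool_pos"][:2]-c)@X,(s["tool_pos"][:2]-c)@Y)
for l in ["plate_front","plate_back","plate"]:
    for r in place_of("top",l)[:1]:
        q=ray("top",r["xy"],.05)[0,:2];print(l,r["xy"],round(r["confidence"],2),((q-c)@X).round(4),((q-c)@Y).round(4))
z0=np.array(pix("top",[*c,.05])[0]).astype(int);x0,y0=z0-[60,60]
cv2.imwrite(sys.argv[1],cv2.resize(p[y0:y0+120,x0:x0+120,::-1],(600,600),interpolation=cv2.INTER_CUBIC));print("crop",x0,y0)
E
python3 look.py pics/t2.png
```

```text
8.9 [ 0.59376975 -0.18881117  0.06159947] [ 4.32361978 -1.48114291  5.4187216 ] tip boardx 0.02227116514756397 0.0003239857203285148
plate_front [336.8, 221.4] 0.95 -0.0444 -0.0017
plate_back [344.8, 190.1] 0.84 0.0576 0.0049
plate [340.0, 207.8] 0.67 -0.0007 0.0019
crop 280 147
```

View pics/t2.png

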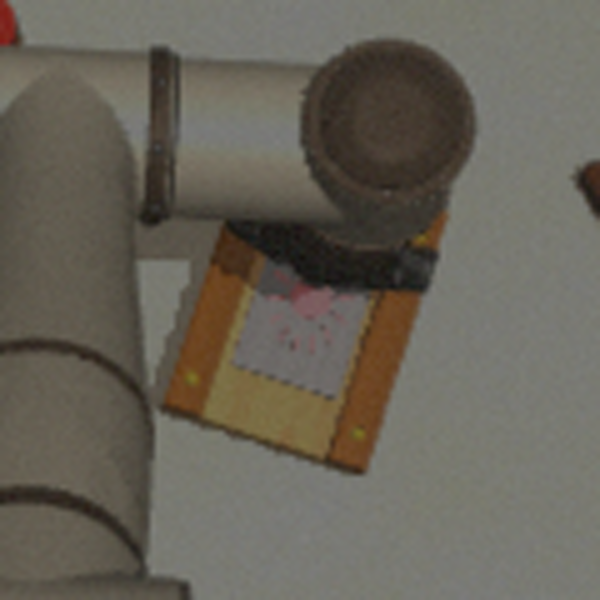

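```bash
cat > wl.py <<'E'
import sys
from h import *
def measure(name=None,zt=.0535):
    s=sense();p,d=grab_frame("wrist")
    yaw=np.radians(-18.1);X=np.array([np.cos(yaw),np.sin(yaw)]);Y=np.array([-X[1],X[0]]);c=np.array([.5725,-.1822])
    xs=np.arange(-.18,.09,.0005);ys=np.arange(-.08,.08,.0005)
    G=np.array([[*(c+x*X+y*Y),zt] for x in xs for y in ys])
    uv=pix("wrist",G,s).reshape(len(xs),len(ys),2).astype(np.float32)
    w=cv2.remap(p,uv[...,0],uv[...,1],cv2.INTER_LINEAR)
    sat=cv2.cvtColor(w,cv2.COLOR_RGB2HSV)[...,1].astype(float)
    for y in (-.025,-.012,0,.012,.025):
        j=int(round((y+.08)/.0005));pr=sat[:,j-6:j+7].mean(1);g=np.convolve(pr,np.r_[np.ones(5),-np.ones(5)]/5,"same")
        k=np.argsort(-abs(g));o=[]
        for i in k:
            if 5<i<len(xs)-5 and all(abs(i-q)>10 for q in o): o.append(i)
            if len(o)==4: break
        print("y",y,[(round(xs[i]*1000,1),int(g[i])) for i in sorted(o)])
    print(s["clock"],s["tool_pos"].round(4),s["wrist_force"].round(1),"tip",((s["tool_pos"][:2]-c)@X).round(4),((s["tool_pos"][:2]-c)@Y).round(4))
    if name: cv2.imwrite(name,np.hstack([cv2.resize(w[:,:,::-1],(320,540)),p[:,:470,::-1][:420] if 0 else cv2.resize(p[:,:,::-1],(480,540))]))
measure(*sys.argv[1:])
E
python3 wl.py pics/w2.png
```

```text
y -0.025 [(np.float64(-83.5), 106), (np.float64(-47.5), -106), (np.float64(0.5), -40), (np.float64(12.5), 45)]
y -0.012 [(np.float64(-83.5), 115), (np.float64(-47.5), -99), (np.float64(-7.0), -24), (np.float64(20.0), 58)]
y 0 [(np.float64(-83.5), 100), (np.float64(-47.5), -108), (np.float64(13.5), -82), (np.float64(65.0), 106)]
y 0.012 [(np.float64(-83.5), 102), (np.float64(-47.5), -111), (np.float64(-7.5), -28), (np.float64(13.5), -44)]
y 0.025 [(np.float64(-83.5), 89), (np.float64(-47.5), -109), (np.float64(-2.5), 35), (np.float64(16.0), -42)]
9.1 [ 0.5934 -0.1887  0.0615] [ 3.4 -1.5  5.3] tip 0.0219 0.0003
```

View pics/w2.png

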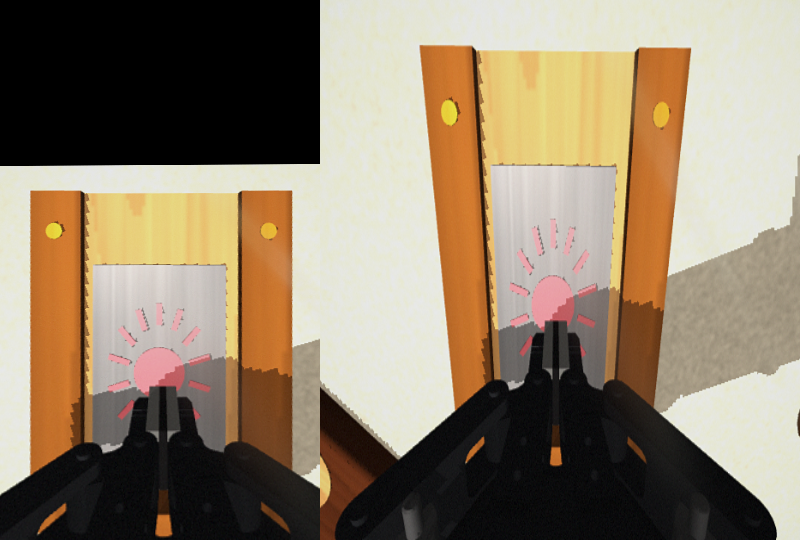

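```bash
cat >> h.py <<'E'
BY=np.radians(-18.1);BX=np.array([np.cos(BY),np.sin(BY)]);BYv=np.array([-BX[1],BX[0]]);BC=np.array([.5725,-.1822])
def bgo(bx,by,z): go([*(BC+bx*BX+by*BYv),z],down(BY))
E
python3 -c "
from h import *
bgo(.0175,0,.0592);bgo(.0175,0,.0584);bgo(.0125,0,.0584);print(sense()['wrist_force'])"
```

```text
MOVE [0.065, 0.094, 0.012, 0.057, -0.007, -0.111] rows 0.09604287790017894 0.11979229154395503
MOVE [0.065, 0.094, 0.012, 0.077, -0.007, -0.111] rows 0.09604287790017894 0.1298295139835376
MOVE [0.065, 0.094, 0.012, 0.076, -0.006, -0.236] rows 0.09604287790017894 0.23789848469877586
[ 3.02758898 -0.99972869  6.16537027]
```

Emit:
apply_moves(moves=[[[0.06, 0.09, 0.01, 0.06, 0, -0.11, 0], [0.06, 0.09, 0.01, 0.07, 0, -0.11, 0], [0.06, 0.09, 0.01, 0.076, 0, -0.11, 0], [0.06, 0.09, 0.01, 0.076, 0, -0.11, 0]]])

```text
clock: 9.48
tool_pos: [0.5932, -0.1885, 0.0613]
tool_rot: [0.245, 1.547, -0.247]
wrist_force: [2.1, -1.9, 7.4]
gripper_width: 0.0003
```

Emit:
apply_moves(moves=[[[0.06, 0.09, 0.01, 0.085, 0, -0.1, 0], [0.06, 0.09, 0.01, 0.095, 0, -0.1, 0], [0.06, 0.09, 0.01, 0.095, 0, -0.1, 0], [0.06, 0.09, 0.01, 0.095, 0, -0.1, 0]]])

```text
clock: 9.82
tool_pos: [0.5932, -0.1885, 0.061]
tool_rot: [0.249, 1.546, -0.249]
wrist_force: [0.5, -3.0, 11.2]
gripper_width: 0.0001
```

```bash
python3 -c "
from h import *
s=sense();print(s['tool_pos'],s['wrist_force'],s['tool_rot']);bgo(.0175,0,.0574);bgo(.0125,0,.0574)"
```

```text
[ 0.59321417 -0.1884508   0.06101657] [ 0.53618684 -2.96764907 11.20692734] [ 0.24899256  1.5460542  -0.24942266]
MOVE [-0.02, 0.097, -0.013, 0.089, -0.013, -0.104] rows 0.08396209992541769 0.132198647539952
MOVE [-0.02, 0.097, -0.013, 0.088, -0.013, -0.229] rows 0.08396209992541769 0.23581921110455747
```

Emit:
apply_moves(moves=[[[0, 0.097, -0.01, 0.09, -0.01, -0.14, 0], [0, 0.097, -0.01, 0.095, -0.01, -0.18, 0], [0, 0.097, -0.01, 0.1, -0.01, -0.22, 0], [0, 0.097, -0.01, 0.104, -0.01, -0.26, 0]]])

```text
clock: 10.15
tool_pos: [0.5906, -0.1871, 0.0612]
tool_rot: [0.246, 1.538, -0.247]
wrist_force: [5.9, -2.5, 9.4]
gripper_width: 0.0005
```

```bash
python3 wl.py;python3 -c "
from h import *
bgo(.0115,0,.0567);bgo(.0015,0,.0567);print(sense()['wrist_force'])"
```

```text
y -0.025 [(np.float64(-83.5), 106), (np.float64(-50.0), -107), (np.float64(13.5), -44), (np.float64(43.5), 41)]
y -0.012 [(np.float64(-83.5), 116), (np.float64(-50.0), -98), (np.float64(17.5), 63), (np.float64(23.0), -32)]
y 0 [(np.float64(-83.5), 98), (np.float64(-50.0), -100), (np.float64(10.5), -86), (np.float64(86.0), -106)]
y 0.012 [(np.float64(-83.5), 102), (np.float64(-50.0), -105), (np.float64(-2.5), 38), (np.float64(11.5), -41)]
y 0.025 [(np.float64(-83.5), 88), (np.float64(-50.0), -107), (np.float64(-5.0), 48), (np.float64(13.5), -46)]
10.15 [ 0.5906 -0.1871  0.0612] [ 5.9 -2.5  9.4] tip 0.0188 0.001
MOVE [0.008, 0.171, -0.019, 0.11, -0.025, -0.177] rows 0.14400574448547704 0.20165618946212974
MOVE [0.008, 0.171, -0.019, 0.106, -0.025, -0.427] rows 0.14400574448547704 0.4228818204966659
[ 5.6467818  -2.63620139  9.10132562]
```

Emit:
apply_moves(moves=[[[0, 0.17, -0.02, 0.114, -0.025, -0.22, 0], [0, 0.17, -0.02, 0.115, -0.025, -0.27, 0], [0, 0.17, -0.02, 0.114, -0.025, -0.32, 0], [0, 0.17, -0.02, 0.113, -0.025, -0.37, 0], [0, 0.17, -0.02, 0.112, -0.025, -0.42, 0], [0, 0.17, -0.02, 0.111, -0.025, -0.47, 0], [0, 0.17, -0.02, 0.11, -0.025, -0.52, 0]]])

```text
clock: 10.78
tool_pos: [0.5785, -0.1828, 0.0612]
tool_rot: [0.243, 1.537, -0.245]
wrist_force: [6.7, -2.2, 10.2]
gripper_width: 0.0002
```

```bash
python3 wl.py;python3 -c "
from h import *
bgo(-.003,0,.0564);bgo(-.023,0,.0564);print(sense()['wrist_force'])"
```

```text
y -0.025 [(np.float64(-84.0), 102), (np.float64(-61.5), -104), (np.float64(-16.5), 38), (np.float64(2.0), -56)]
y -0.012 [(np.float64(-84.0), 111), (np.float64(-61.5), -99), (np.float64(0.5), -39), (np.float64(6.0), 49)]
y 0 [(np.float64(-84.0), 96), (np.float64(-61.5), -96), (np.float64(-2.5), -89), (np.float64(73.0), -98)]
y 0.012 [(np.float64(-84.0), 87), (np.float64(-62.0), -101), (np.float64(-14.5), 41), (np.float64(-0.5), -41)]
y 0.025 [(np.float64(-84.0), 95), (np.float64(-62.0), -107), (np.float64(-17.5), 46), (np.float64(1.5), -51)]
10.7833 [ 0.5785 -0.1828  0.0612] [ 6.7 -2.2 10.2] tip 0.0059 0.0013
MOVE [0.038, 0.183, -0.02, 0.115, -0.033, -0.215] rows 0.15724343516005346 0.23602361173975167
MOVE [0.038, 0.183, -0.02, 0.106, -0.031, -0.715] rows 0.15724343516005346 0.6937911648066559
[ 6.99190244 -2.24345785 10.34129038]
```

Emit:
apply_moves(moves=[[[0.03, 0.183, -0.02, 0.115, -0.03, -0.26, 0], [0.03, 0.183, -0.02, 0.114, -0.03, -0.31, 0], [0.03, 0.183, -0.02, 0.113, -0.03, -0.36, 0], [0.03, 0.183, -0.02, 0.112, -0.03, -0.41, 0], [0.03, 0.183, -0.02, 0.111, -0.03, -0.46, 0], [0.03, 0.183, -0.02, 0.11, -0.03, -0.51, 0], [0.03, 0.183, -0.02, 0.109, -0.03, -0.56, 0], [0.03, 0.183, -0.02, 0.108, -0.03, -0.61, 0], [0.03, 0.183, -0.02, 0.107, -0.03, -0.66, 0], [0.03, 0.183, -0.02, 0.106, -0.03, -0.71, 0], [0.03, 0.183, -0.02, 0.105, -0.03, -0.76, 0], [0.03, 0.183, -0.02, 0.104, -0.03, -0.81, 0], [0.03, 0.183, -0.02, 0.103, -0.03, -0.86, 0], [0.03, 0.183, -0.02, 0.102, -0.03, -0.91, 0]]])

```text
clock: 12.0
tool_pos: [0.5519, -0.1738, 0.0611]
tool_rot: [0.243, 1.537, -0.244]
wrist_force: [6.3, -2.7, 10.4]
gripper_width: 0.0003
```

```bash
python3 wl.py;python3 -c "
from h import *
bgo(-.0315,0,.0564);bgo(-.0515,0,.0564);print(sense()['wrist_force'])"
```

```text
y -0.025 [(np.float64(-87.5), 120), (np.float64(-74.0), -107), (np.float64(-25.5), -64), (np.float64(-13.5), 60)]
y -0.012 [(np.float64(-87.5), 94), (np.float64(-74.0), -110), (np.float64(-33.5), -34), (np.float64(-27.5), 38)]
y 0 [(np.float64(-87.5), 92), (np.float64(-74.5), -91), (np.float64(-33.0), 93), (np.float64(33.5), 76)]
y 0.012 [(np.float64(-87.5), 111), (np.float64(-74.5), -98), (np.float64(-34.5), -50), (np.float64(-27.5), 33)]
y 0.025 [(np.float64(-87.5), 114), (np.float64(-75.0), -111), (np.float64(-26.5), -50), (np.float64(-11.5), -64)]
12.0 [ 0.5519 -0.1738  0.0611] [ 6.3 -2.7 10.4] tip -0.0222 0.0016
MOVE [0.04, 0.189, -0.027, 0.113, -0.039, -0.224] rows 0.1630909131613836 0.24297183274391265
MOVE [0.04, 0.189, -0.027, 0.103, -0.037, -0.723] rows 0.1630909131613836 0.7018018017325087
[ 7.26276675 -1.93486536 10.35683483]
```

```bash
python3 -c "
from h import *
bgo(-.0222,0,.070);bgo(.009,0,.070);bgo(.009,0,.0615);bgo(.009,0,.0595)"
```

```text
MOVE [0.04, 0.189, -0.027, -0.223, -0.039, 0.016] rows 0.1630909131613836 0.21743553687933326
MOVE [0.04, 0.189, -0.027, -0.207, -0.042, 0.795] rows 0.1630909131613836 0.7895683893035129
MOVE [0.04, 0.189, -0.027, 0.005, -0.043, 0.791] rows 0.1630909131613836 0.7601270955126849
MOVE [0.04, 0.189, -0.027, 0.055, -0.043, 0.79] rows 0.1630909131613836 0.7610089141329544
```

Emit:
apply_moves(moves=[[[0.04, 0.189, -0.027, -0.15, -0.04, -0.1, 0], [0.04, 0.189, -0.027, -0.223, -0.04, 0, 0], [0.04, 0.189, -0.027, -0.22, -0.04, 0.2, 0], [0.04, 0.189, -0.027, -0.21, -0.04, 0.6, 0], [0.04, 0.189, -0.027, -0.207, -0.04, 0.79, 0], [0.04, 0.189, -0.027, -0.2, -0.04, 0.79, 0], [0.04, 0.189, -0.027, -0.1, -0.04, 0.79, 0], [0.04, 0.189, -0.027, -0.05, -0.04, 0.79, 0], [0.04, 0.189, -0.027, -0.02, -0.04, 0.79, 0], [0.04, 0.189, -0.027, -0.01, -0.04, 0.79, 0]]])

```text
clock: 12.88
tool_pos: [0.5798, -0.1846, 0.0618]
tool_rot: [0.248, 1.559, -0.248]
wrist_force: [-0.9, 0.1, 2.8]
gripper_width: 0.0002
```

```bash
python3 wl.py pics/w3.png;python3 -c "
from h import *
bgo(.009,0,.0615);bgo(.009,0,.0595);bgo(.009,0,.059);bgo(.002,0,.0565);bgo(-.001,0,.0556)"
```

```text
y -0.025 [(np.float64(-84.0), 111), (np.float64(-72.5), -111), (np.float64(-27.5), 32), (np.float64(-12.5), 34)]
y -0.012 [(np.float64(-84.0), 118), (np.float64(-73.0), -117), (np.float64(-32.5), -24), (np.float64(-4.5), 36)]
y 0 [(np.float64(-84.0), 104), (np.float64(-73.0), -102), (np.float64(50.0), 91), (np.float64(73.5), -126)]
y 0.012 [(np.float64(-84.0), 98), (np.float64(-73.5), -105), (np.float64(-33.5), -23), (np.float64(-5.5), 40)]
y 0.025 [(np.float64(-84.0), 103), (np.float64(-73.5), -103), (np.float64(-29.0), 30), (np.float64(-13.5), 56)]
12.8833 [ 0.5798 -0.1846  0.0618] [-0.9  0.1  2.8] tip 0.0077 -0.0
MOVE [-0.0, -0.018, 0.004, 0.011, 0.001, 0.027] rows 0.0149948615035938 0.028322803089422827
MOVE [-0.0, -0.018, 0.004, 0.061, 0.001, 0.027] rows 0.0149948615035938 0.06447156475494396
MOVE [-0.0, -0.018, 0.004, 0.074, 0.001, 0.027] rows 0.0149948615035938 0.0755912191637033
MOVE [-0.0, -0.018, 0.004, 0.137, 0.001, -0.148] rows 0.0149948615035938 0.19297565123624313
MOVE [-0.0, -0.018, 0.004, 0.159, 0.001, -0.223] rows 0.0149948615035938 0.2625508538006852
```

View pics/w3.png

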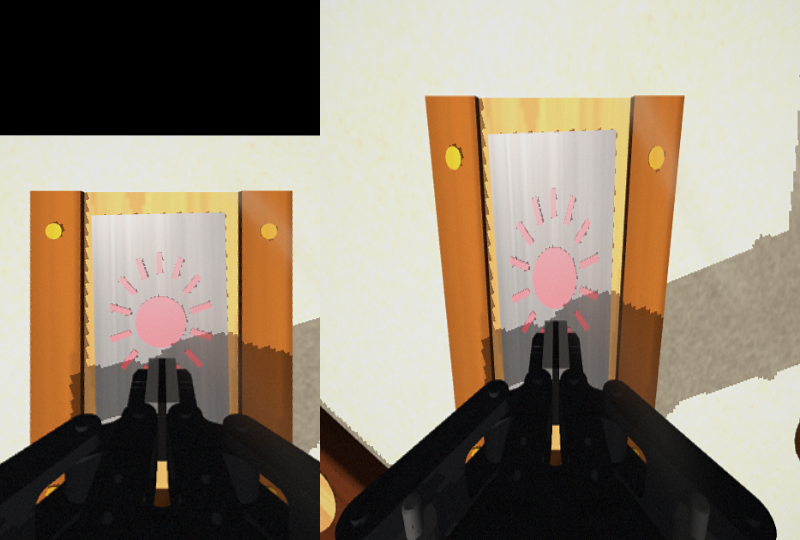

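Emit:
apply_moves(moves=[[[0, -0.018, 0, 0.05, 0, -0.01, 0], [0, -0.018, 0, 0.074, 0, -0.03, 0], [0, -0.018, 0, 0.08, 0, -0.05, 0], [0, -0.018, 0, 0.08, 0, -0.05, 0]]])

```text
clock: 13.27
tool_pos: [0.5801, -0.1847, 0.0613]
tool_rot: [0.246, 1.551, -0.248]
wrist_force: [-0.3, -1.3, 8.3]
gripper_width: 0.0001
```

Emit:
apply_moves(moves=[[[0, 0.06, 0, 0.085, 0, -0.1, 0], [0, 0.06, 0, 0.1, 0, -0.14, 0], [0, 0.06, 0, 0.115, 0, -0.18, 0], [0, 0.06, 0, 0.125, 0, -0.22, 0], [0, 0.06, 0, 0.132, 0, -0.26, 0]]])

```text
clock: 13.68
tool_pos: [0.5782, -0.1832, 0.0611]
tool_rot: [0.242, 1.537, -0.245]
wrist_force: [6.6, -3.7, 10.4]
gripper_width: -0.0002
```

```bash
python3 wl.py;python3 -c "
from h import *
bgo(-.0025,0,.0556);bgo(-.0225,0,.0556);print(sense()['wrist_force'])"
```

```text
y -0.025 [(np.float64(-84.0), 102), (np.float64(-74.0), -102), (np.float64(-29.5), 30), (np.float64(30.0), 35)]
y -0.012 [(np.float64(-84.0), 113), (np.float64(-74.5), -112), (np.float64(-6.5), 40), (np.float64(-1.0), -31)]
y 0 [(np.float64(-84.0), 99), (np.float64(-75.0), -99), (np.float64(-8.0), -72), (np.float64(72.5), -113)]
y 0.012 [(np.float64(-84.0), 91), (np.float64(-75.0), -101), (np.float64(-7.5), 33), (np.float64(0.0), 25)]
y 0.025 [(np.float64(-84.0), 99), (np.float64(-75.5), -104), (np.float64(-31.0), 33), (np.float64(-12.5), -53)]
13.6833 [ 0.5782 -0.1832  0.0611] [ 6.6 -3.7 10.4] tip 0.0057 0.0008
MOVE [0.047, 0.185, -0.013, 0.135, -0.021, -0.202] rows 0.16018505487302673 0.23352284144585886
MOVE [0.047, 0.185, -0.013, 0.125, -0.019, -0.702] rows 0.16018505487302673 0.6837795065271881
[ 5.94534848 -3.46641893 10.49955244]
```

Emit:
apply_moves(moves=[[[0.04, 0.185, -0.01, 0.14, -0.02, -0.22, 0], [0.04, 0.185, -0.01, 0.148, -0.02, -0.25, 0], [0.04, 0.185, -0.01, 0.152, -0.02, -0.28, 0], [0.04, 0.185, -0.01, 0.151, -0.02, -0.32, 0], [0.04, 0.185, -0.01, 0.15, -0.02, -0.36, 0], [0.04, 0.185, -0.01, 0.15, -0.02, -0.4, 0]]])

```text
clock: 14.23
tool_pos: [0.5724, -0.1805, 0.061]
tool_rot: [0.243, 1.533, -0.244]
wrist_force: [7.9, -2.9, 11.5]
gripper_width: 0.0001
```

```bash
python3 wl.py;python3 -c "
from h import *
bgo(-.0105,0,.0549);bgo(-.0305,0,.0549);print(sense()['wrist_force'])"
```

```text
y -0.025 [(np.float64(-84.5), 102), (np.float64(-79.0), -68), (np.float64(-35.5), 26), (np.float64(24.5), 33)]
y -0.012 [(np.float64(-86.0), 44), (np.float64(-80.5), -113), (np.float64(-12.5), 40), (np.float64(-6.5), -36)]
y 0 [(np.float64(-81.0), -102), (np.float64(-14.5), -75), (np.float64(42.0), 55), (np.float64(66.0), -84)]
y 0.012 [(np.float64(-81.5), -101), (np.float64(-59.0), 21), (np.float64(-18.0), -33), (np.float64(-6.5), 29)]
y 0.025 [(np.float64(-81.5), -102), (np.float64(-37.0), 39), (np.float64(-22.0), 59), (np.float64(60.0), 23)]
14.2333 [ 0.5724 -0.1805  0.061 ] [ 7.9 -2.9 11.5] tip -0.0006 0.0016
MOVE [0.045, 0.225, -0.03, 0.146, -0.04, -0.242] rows 0.19389333797106947 0.2732118565308587
MOVE [0.045, 0.225, -0.03, 0.134, -0.037, -0.741] rows 0.19389333797106947 0.7235490012176183
[ 7.91833309 -2.42091929 12.29798969]
```

Emit:
apply_moves(moves=[[[0.04, 0.22, -0.02, 0.151, -0.04, -0.28, 0], [0.04, 0.22, -0.02, 0.151, -0.04, -0.32, 0], [0.04, 0.22, -0.02, 0.15, -0.04, -0.36, 0], [0.04, 0.22, -0.02, 0.149, -0.04, -0.4, 0], [0.04, 0.22, -0.02, 0.148, -0.04, -0.44, 0], [0.04, 0.22, -0.02, 0.147, -0.04, -0.48, 0], [0.04, 0.22, -0.02, 0.146, -0.04, -0.52, 0], [0.04, 0.22, -0.02, 0.145, -0.04, -0.56, 0], [0.04, 0.22, -0.02, 0.144, -0.04, -0.6, 0], [0.04, 0.22, -0.02, 0.143, -0.04, -0.64, 0]]])

```text
clock: 15.12
tool_pos: [0.5578, -0.1754, 0.0609]
tool_rot: [0.243, 1.531, -0.243]
wrist_force: [9.0, -3.4, 13.2]
gripper_width: -0.0002
```

```bash
python3 wl.py;python3 -c "
from h import *
bgo(-.0265,0,.0547);bgo(-.0465,0,.0547);print(sense()['wrist_force'])"
```

```text
y -0.025 [(np.float64(-51.0), 24), (np.float64(-35.0), 20), (np.float64(9.0), 42), (np.float64(53.0), -22)]
y -0.012 [(np.float64(-56.0), -32), (np.float64(-35.0), -35), (np.float64(-27.5), 44), (np.float64(-21.5), -37)]
y 0 [(np.float64(-55.0), 55), (np.float64(-29.5), -73), (np.float64(27.0), 47), (np.float64(51.0), -61)]
y 0.012 [(np.float64(-74.5), 23), (np.float64(-33.0), -36), (np.float64(-21.5), 30), (np.float64(81.5), -25)]
y 0.025 [(np.float64(-52.5), 43), (np.float64(-37.5), 63), (np.float64(17.5), 25), (np.float64(87.0), 26)]
15.1167 [ 0.5578 -0.1754  0.0609] [ 9.  -3.4 13.2] tip -0.0161 0.0019
MOVE [0.047, 0.241, -0.042, 0.149, -0.047, -0.256] rows 0.20909307670109084 0.2871476757528298
MOVE [0.047, 0.241, -0.042, 0.136, -0.045, -0.755] rows 0.20909307670109084 0.7375134279157781
[ 7.5523275  -2.07617182 12.74516915]
```

Emit:
apply_moves(moves=[[[0.04, 0.24, -0.04, 0.147, -0.045, -0.3, 0], [0.04, 0.24, -0.04, 0.146, -0.045, -0.34, 0], [0.04, 0.24, -0.04, 0.145, -0.045, -0.38, 0], [0.04, 0.24, -0.04, 0.144, -0.045, -0.42, 0], [0.04, 0.24, -0.04, 0.143, -0.045, -0.46, 0], [0.04, 0.24, -0.04, 0.142, -0.045, -0.5, 0], [0.04, 0.24, -0.04, 0.141, -0.045, -0.54, 0], [0.04, 0.24, -0.04, 0.14, -0.045, -0.58, 0], [0.04, 0.24, -0.04, 0.139, -0.045, -0.62, 0], [0.04, 0.24, -0.04, 0.138, -0.045, -0.66, 0], [0.04, 0.24, -0.04, 0.137, -0.045, -0.7, 0]]])

```text
clock: 16.08
tool_pos: [0.5411, -0.1697, 0.0608]
tool_rot: [0.243, 1.531, -0.243]
wrist_force: [9.0, -3.7, 12.8]
gripper_width: -0.0003
```

```bash
python3 wl.py pics/w4.png;python3 -c "
from h import *
bgo(-.0445,0,.0547);bgo(-.0545,0,.0547);print(sense()['wrist_force'])"
```

```text
y -0.025 [(np.float64(-65.5), -23), (np.float64(-9.5), 28), (np.float64(62.0), 28), (np.float64(83.0), -56)]
y -0.012 [(np.float64(-52.5), -34), (np.float64(-45.5), 41), (np.float64(-39.5), -38), (np.float64(83.0), -77)]
y 0 [(np.float64(-72.5), 53), (np.float64(-47.5), -75), (np.float64(9.0), 66), (np.float64(83.0), -62)]
y 0.012 [(np.float64(-50.5), -37), (np.float64(-39.5), 28), (np.float64(54.0), -28), (np.float64(83.0), -52)]
y 0.025 [(np.float64(-70.0), 44), (np.float64(-52.0), -64), (np.float64(69.5), 25), (np.float64(83.0), -70)]
16.0833 [ 0.5411 -0.1697  0.0608] [ 9.  -3.7 12.8] tip -0.0337 0.0021
MOVE [0.051, 0.24, -0.037, 0.147, -0.052, -0.265] rows 0.20764107930182082 0.29464386000441106
MOVE [0.051, 0.24, -0.037, 0.141, -0.051, -0.515] rows 0.20764107930182082 0.5140049974375499
[ 7.67181827 -3.29014139 12.56418936]
```

View pics/w4.png

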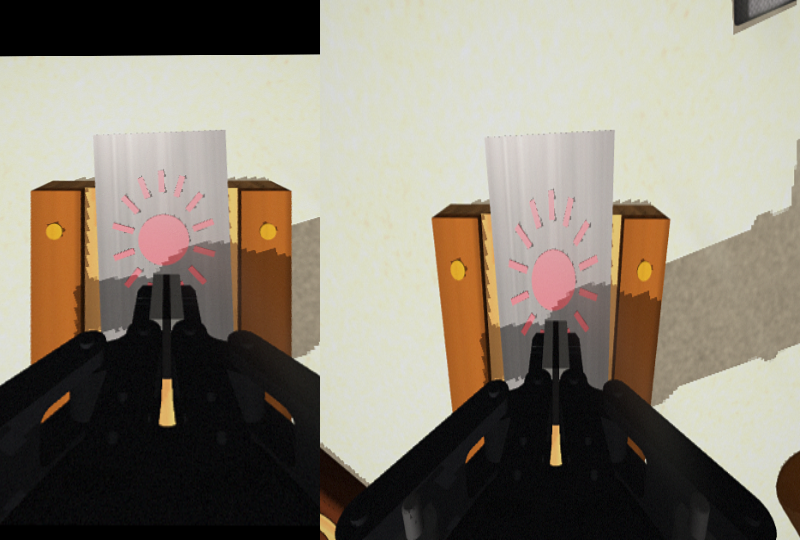

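Emit:
apply_moves(moves=[[[0.05, 0.24, -0.04, 0.146, -0.05, -0.3, 0], [0.05, 0.24, -0.04, 0.145, -0.05, -0.34, 0], [0.05, 0.24, -0.04, 0.144, -0.05, -0.38, 0], [0.05, 0.24, -0.04, 0.143, -0.05, -0.42, 0], [0.05, 0.24, -0.04, 0.142, -0.05, -0.46, 0], [0.05, 0.24, -0.04, 0.141, -0.05, -0.5, 0], [0.05, 0.24, -0.04, 0.14, -0.05, -0.54, 0], [0.05, 0.24, -0.04, 0.139, -0.05, -0.57, 0]]])

```text
clock: 16.8
tool_pos: [0.5294, -0.1657, 0.0608]
tool_rot: [0.243, 1.531, -0.244]
wrist_force: [8.1, -3.6, 12.6]
gripper_width: -0.0
```

```bash
python3 -c "
from h import *
s=sense();print(s['wrist_force'],s['tool_pos'],(s['tool_pos'][:2]-BC)@BX)
bgo(-.0465,0,.07);bgo(-.0465,0,.16)"
```

```text
[ 8.05621801 -3.63265848 12.58972927] [ 0.52942207 -0.16566385  0.06079255] -0.04608364538623429
MOVE [0.046, 0.243, -0.035, -0.231, -0.057, -0.005] rows 0.2090492736247653 0.22800788445367173
MOVE [0.046, 0.243, -0.035, -2.48, -0.049, 0.052] rows 0.2090492736247653 2.3797550910631995
```

Emit:
apply_moves(moves=[[[0.046, 0.24, -0.035, -0.15, -0.055, -0.15, 0], [0.046, 0.24, -0.035, -0.3, -0.055, 0, 0], [0.046, 0.24, -0.035, -0.8, -0.055, 0.01, 0.2], [0.046, 0.24, -0.035, -1.6, -0.05, 0.03, 1], [0.046, 0.24, -0.035, -2.6, -0.05, 0.05, 1], [0.046, 0.24, -0.035, -3.5, -0.05, 0.07, 1], [0.046, 0.24, -0.035, -3.5, -0.05, 0.07, 1], [0.046, 0.24, -0.035, -3.5, -0.05, 0.07, 1]]])

```text
clock: 17.47
tool_pos: [0.5291, -0.1678, 0.2031]
tool_rot: [0.249, 1.551, -0.247]
wrist_force: [-0.4, 0.2, -0.3]
gripper_width: 0.0721
```

```bash
python3 - <<'E'
from h import *
s=sense();p,d=grab_frame("wrist");C=cloud("wrist",d,s)
q=C[...,:2]-BC;bx=q@BX;by=q@BYv
m=(C[...,2]>.045)&(C[...,2]<.0585)&(bx<-.088)&(bx>-.16)&(abs(by)<.05)
m=cv2.morphologyEx(m.astype(np.uint8),cv2.MORPH_OPEN,np.ones((5,5)))>0
P=np.c_[bx[m],by[m],C[m][:,2]];print(len(P),np.percentile(P,[1,5,50,95,99],axis=0).round(4))
A=np.c_[P[:,:2],np.ones(len(P))];print("plane",np.linalg.lstsq(A,P[:,2],rcond=None)[0].round(4))
for x in np.arange(-.13,-.085,.006):
    k=abs(P[:,0]-x)<.003
    if k.any(): print("x",x.round(3),"y lim",np.percentile(P[k,1],[1,99]).round(4))
for y in np.arange(-.03,.031,.01):
    k=abs(P[:,1]-y)<.004
    if k.any(): print("y",y.round(3),"front",np.percentile(P[k,0],1).round(4))
m2=(C[...,2]>.052)&(C[...,2]<.066)&(abs(by)>.043)&(abs(by)<.06)
print("batten front",np.percentile(bx[m2],1).round(4),np.median(C[m2][:,2]).round(4),"face z",np.median(C[(abs(by)<.039)&(abs(by)>.036)&(abs(bx+.06)<.02)][:,2]))
print(s["tool_pos"],s["gripper_width"],s["wrist_force"])
cv2.imwrite("pics/w5.png",p[:,:,::-1])
E
```

```text
3152 [[-0.1267 -0.0327  0.0494]
 [-0.125  -0.0299  0.0499]
 [-0.1084  0.001   0.0511]
 [-0.0903  0.0309  0.0523]
 [-0.0884  0.0337  0.0527]]
plane [0.0026 0.002  0.0514]
x -0.13 y lim [0.028  0.0334]
x -0.124 y lim [-0.0329  0.0334]
x -0.118 y lim [-0.0333  0.0336]
x -0.112 y lim [-0.033   0.0339]
x -0.106 y lim [-0.0329  0.034 ]
x -0.1 y lim [-0.0325  0.0343]
x -0.094 y lim [-0.0326  0.0338]
x -0.088 y lim [-0.032  0.031]
y -0.03 front -0.125
y -0.02 front -0.125
y -0.01 front -0.1259
y 0.0 front -0.1259
y 0.01 front -0.1267
y 0.02 front -0.1267
y 0.03 front -0.1275
batten front -0.0841 0.0551 face z 0.23404292573147611
[ 0.52906099 -0.1678241   0.20306101] 0.07210639993915996 [-0.44641772  0.20302568 -0.32429639]
```

View pics/w5.png

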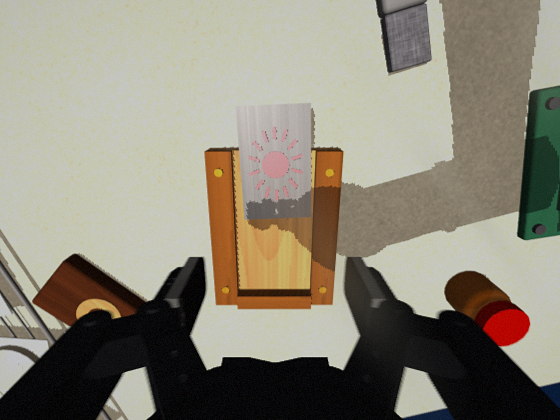

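```bash
python3 - <<'E'
from h import *
g=BC-.104*BX+.0005*BYv;R=down(BY+.042)
print(g);go([*g,.2],R);go([*g,.036],R)
E
```

```text
[ 0.4738017  -0.14941439]
MOVE [-0.405, 0.01, -0.01, 0.023, 0.014, -1.424] rows 0.3399517529671261 1.3662637341359194
MOVE [-0.405, 0.01, -0.01, 4.123, 0.01, -1.428] rows 0.3399517529671261 4.185243109365297
```

Emit:
apply_moves(moves=[[[-0.405, 0.01, -0.01, 0.02, 0.01, -0.8, 1], [-0.405, 0.01, -0.01, 0.02, 0.01, -1.43, 1], [-0.405, 0.01, -0.01, 0.4, 0.01, -1.43, 1], [-0.405, 0.01, -0.01, 1.0, 0.01, -1.43, 1], [-0.405, 0.01, -0.01, 1.6, 0.01, -1.43, 1], [-0.405, 0.01, -0.01, 2.0, 0.01, -1.43, 1], [-0.405, 0.01, -0.01, 2.3, 0.01, -1.43, 1], [-0.405, 0.01, -0.01, 2.3, 0.01, -1.43, 1]]])

```text
clock: 18.18
tool_pos: [0.4703, -0.1492, 0.1045]
tool_rot: [0.216, 1.57, -0.217]
wrist_force: [-0.4, 0.5, -0.3]
gripper_width: 0.0853
```

```bash
python3 - <<'E'
from h import *
g=BC-.104*BX+.0005*BYv;R=down(BY+.042)
s=sense();print(s["gripper_width"]);go([*g,.036],R)
p,d=grab_frame("wrist");C=cloud("wrist",d,s)
m=(C[...,2]>.047)&(C[...,2]<.056)
q=C[...,:2]-BC;bx=q@BX;by=q@BYv
m&=(abs(by)<.045)&(bx>-.14)&(bx<-.088)
P=np.c_[bx[m],by[m]];print(len(P),np.percentile(P,[1,99],axis=0))
E
```

```text
0.0853286586567977
MOVE [-0.009, -0.093, 0.02, 1.713, 0.023, 0.102] rows 0.08017546337051072 1.6460103081876891
5422 [[-0.12690106 -0.0330642 ]
 [-0.08845566  0.03358749]]
```

Emit:
apply_moves(moves=[[[0, -0.09, 0.02, 0.3, 0.02, 0.1, 1], [0, -0.09, 0.02, 0.7, 0.02, 0.1, 1], [0, -0.09, 0.02, 1.1, 0.02, 0.1, 1], [0, -0.09, 0.02, 1.4, 0.02, 0.1, 1], [0, -0.09, 0.02, 1.6, 0.02, 0.1, 1], [0, -0.09, 0.02, 1.71, 0.02, 0.1, 1], [0, -0.09, 0.02, 1.71, 0.02, 0.1, 1], [0, -0.09, 0.02, 1.71, 0.02, 0.1, 1]]])

```text
clock: 18.9
tool_pos: [0.4756, -0.1497, 0.0382]
tool_rot: [0.215, 1.557, -0.215]
wrist_force: [0.5, 0.5, -0.1]
gripper_width: 0.085
```

Emit:
apply_moves(moves=[[[0, 0, 0, 0.03, 0, -0.04, 0.9], [0, 0, 0, 0.03, 0, -0.04, 0.75], [0, 0, 0, 0.03, 0, -0.04, 0.7], [0, 0, 0, 0.03, 0, -0.04, 0.65], [0, 0, 0, 0.03, 0, -0.04, 0.6], [0, 0, 0, 0.03, 0, -0.04, 0.6], [0, 0, 0, 0.03, 0, -0.04, 0.6], [0, 0, 0, 0.03, 0, -0.04, 0.6]]], squeeze=70)

```text
clock: 19.57
tool_pos: [0.4742, -0.1494, 0.038]
tool_rot: [0.215, 1.556, -0.215]
wrist_force: [-1.8, 0.3, 4.9]
gripper_width: 0.0652
```

Emit:
apply_moves(moves=[[[0, 0, 0, -0.05, 0, 0, 0.5], [0, 0, 0, -0.15, 0, 0, 0.5], [0, 0, 0, -0.3, 0, 0, 0.5], [0, 0, 0, -0.6, 0, 0, 0.5], [0, 0, 0, -1.0, 0, 0, 0.5], [0, 0, 0, -1.5, 0, 0, 0.5], [0, 0, 0, -2.0, 0, 0, 0.5], [0, 0, 0, -2.5, 0, 0, 0.5], [0, 0, 0, -2.5, 0, 0, 0.5], [0, 0, 0, -2.5, 0, 0, 0.5]]], squeeze=90)

```text
clock: 20.4
tool_pos: [0.474, -0.1492, 0.1389]
tool_rot: [0.216, 1.553, -0.215]
wrist_force: [-0.8, 0.3, -2.5]
gripper_width: 0.0644
```

```bash
cat > held.py <<'E'
from h import *
def held(name=None):
    s=sense();p,d=grab_frame("wrist");m=camera_model("wrist")
    v,u=np.indices(d.shape);X=np.dstack([(u-m["cx"])/m["fx"]*d,(v-m["cy"])/m["fy"]*d,d]);T=np.array(m["tool_from_camera"])
    Q=X@T[:3,:3].T+T[:3,3]
    k=(abs(Q[...,1])<.03)&(Q[...,0]>-.045)&(Q[...,0]<.03)&(abs(Q[...,2])<.1)&(d>0)
    k=cv2.erode(k.astype(np.uint8),np.ones((3,3)))>0
    P=Q[k];print("n",len(P),np.percentile(P,[1,50,99],axis=0).round(4).tolist())
    A=np.c_[P[:,1:],np.ones(len(P))];f=np.linalg.lstsq(A,P[:,0],rcond=None)[0];print("x = a y + b z + c",f.round(4))
    for y in (-.02,-.01,0,.01,.02):
        e=abs(P[:,1]-y)<.003;print(y,np.percentile(P[e,2],[.5,99.5]).round(4))
    print(s["tool_pos"],s["wrist_force"],s["gripper_width"],s["joints"].round(2))
    if name: cv2.imwrite(name,p[:,:,::-1])
    return s,f
E
python3 -c "
from held import *
held('pics/w6.png')"
```

```text
n 14023 [[-0.0132, -0.0288, -0.0226], [-0.0119, -0.0, 0.0058], [-0.0105, 0.0288, 0.0415]]
x = a y + b z + c [-0.0005  0.0044 -0.0119]
-0.02 [-0.023   0.0406]
-0.01 [-0.0228  0.0416]
0 [-0.0226  0.0436]
0.01 [-0.0226  0.0417]
0.02 [-0.0222  0.0405]
[ 0.47402708 -0.14915704  0.13886584] [-0.83900702  0.30545748 -2.484934  ] 0.06439624230305845 [ 0.02  0.27 -0.45  0.   -0.84 -1.87]
```

View pics/w6.png

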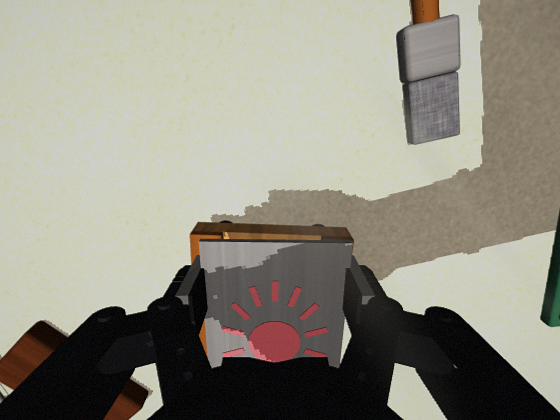

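```bash
python3 - <<'E'
from h import *
y=np.radians(-7.75);b=np.array([.611,.1525]);x=np.array([np.cos(y),np.sin(y)])
go([.474,-.149,.24],down(y));go([*(b+.06*x),.24],down(y));go([*(b-.032*x),.24],down(y))
E
```

```text
MOVE [-1.329, 0.036, -0.007, -2.559, 0.011, 0.031] rows 1.1143397661961516 2.4549176720444033
MOVE [-1.329, 0.036, -0.007, -2.541, 8.403, 2.77] rows 1.1143397661961516 8.83009238427259
MOVE [-1.329, 0.036, -0.007, -2.549, 8.084, 0.493] rows 1.1143397661961516 8.144397753110988
```

Emit:
apply_moves(moves=[[[0, 0.036, 0, -0.6, 0, 0, 0.5], [0, 0.036, 0, -1.4, 0.1, 0.1, 0.5], [-0.2, 0.036, 0, -2.1, 0.5, 0.2, 0.5], [-0.4, 0.036, 0, -2.5, 1.1, 0.4, 0.5], [-0.6, 0.036, 0, -2.54, 1.8, 0.6, 0.5], [-0.8, 0.036, 0, -2.54, 2.5, 0.8, 0.5], [-1.0, 0.036, 0, -2.54, 3.2, 1.0, 0.5], [-1.2, 0.036, 0, -2.54, 3.9, 1.3, 0.5], [-1.33, 0.036, 0, -2.54, 4.6, 1.5, 0.5], [-1.33, 0.036, 0, -2.54, 5.3, 1.7, 0.5], [-1.33, 0.036, 0, -2.54, 6.0, 1.9, 0.5], [-1.33, 0.036, 0, -2.54, 6.7, 2.2, 0.5], [-1.33, 0.036, 0, -2.54, 7.4, 2.4, 0.5], [-1.33, 0.036, 0, -2.54, 8.0, 2.6, 0.5], [-1.33, 0.036, 0, -2.54, 8.4, 2.77, 0.5], [-1.33, 0.036, 0, -2.54, 8.4, 2.77, 0.5], [-1.33, 0.036, 0, -2.54, 8.4, 2.77, 0.5], [-1.33, 0.036, 0, -2.54, 8.4, 2.77, 0.5]]])

```text
clock: 21.95
tool_pos: [0.6695, 0.1438, 0.2378]
tool_rot: [0.106, 1.572, -0.107]
wrist_force: [0.1, 0.0, -2.9]
gripper_width: 0.0645
```

```bash
python3 - <<'E'
from held import *
s,f=held()
s=sense();p,d=grab_frame("wrist");C=cloud("wrist",d,s);hsv=cv2.cvtColor(p,cv2.COLOR_RGB2HSV)
R=Ro.from_rotvec(s["tool_rot"]).as_matrix();tz=(C-s["tool_pos"])@R[:,2]
g=(C[...,0]>.5)&(C[...,0]<.72)&(C[...,1]>.06)&(C[...,1]<.25)&(d>0)
def rect(n,m):
    m=cv2.morphologyEx(m.astype(np.uint8),cv2.MORPH_OPEN,np.ones((3,3)))>0
    P=C[m];r=cv2.minAreaRect((P[:,:2]*1000).astype(np.float32));print(n,len(P),r,np.median(P[:,2]).round(4))
rect("top",g&(C[...,2]>.06)&(C[...,2]<.085))
rect("foot",g&(C[...,2]>.008)&(C[...,2]<.022)&(hsv[...,0]>60)&(hsv[...,0]<95)&(hsv[...,1]>80))
red=g&((hsv[...,0]<8)|(hsv[...,0]>172))&(hsv[...,1]>150)&(C[...,2]>.06)&(C[...,2]<.09)
n,lab=cv2.connectedComponents(red.astype(np.uint8))
for i in range(1,n):
    if (lab==i).sum()>40: rect("red",lab==i)
cv2.imwrite("pics/w7.png",p[:,:,::-1])
E
```

```text
n 14070 [[-0.0131, -0.0289, -0.0224], [-0.0118, -0.0002, 0.0059], [-0.0104, 0.0289, 0.0417]]
x = a y + b z + c [ 0.0002  0.0037 -0.0118]
-0.02 [-0.0228  0.041 ]
-0.01 [-0.0227  0.0415]
0 [-0.0226  0.0438]
0.01 [-0.0224  0.042 ]
0.02 [-0.0223  0.0405]
[0.66953013 0.14383504 0.23781867] [ 0.14147489  0.01644245 -2.90882996] 0.06446025259914588 [ 0.45  0.49  0.17 -0.   -1.25 -2.15]
top 6842 ((613.5305786132812, 153.04344177246094), (44.055721282958984, 142.10267639160156), 81.99331665039062) 0.0704
foot 5227 ((613.5928955078125, 153.5856170654297), (98.88290405273438, 168.59776306152344), 81.95829010009766) 0.0141
red 660 ((548.8242797851562, 162.5253448486328), (39.29423141479492, 11.34144401550293), 81.74235534667969) 0.076
red 257 ((677.3330688476562, 137.76234436035156), (25.897695541381836, 11.383073806762695), 82.56082153320312) 0.0763
```

View pics/w7.png

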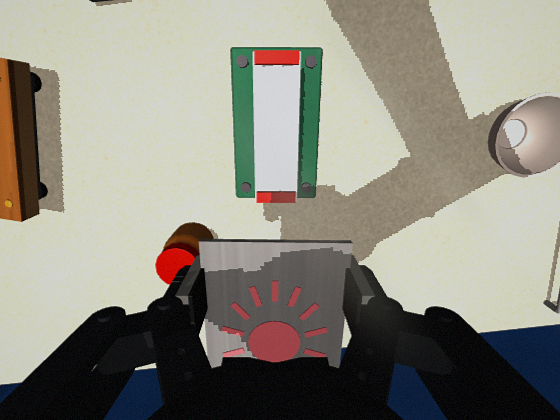

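```bash
python3 - <<'E'
from h import *
y=np.radians(-8.0);b=np.array([.6135,.1532]);x=np.array([np.cos(y),np.sin(y)])
go([*(b-.032*x),.235],down(y));go([*(b-.032*x),.088],down(y))
E
```

```text
MOVE [0.034, -0.015, 0.001, 0.11, 0.055, -2.226] rows 0.03111337850914937 2.1389440480453703
MOVE [0.034, -0.015, 0.001, 3.785, 0.056, -2.221] rows 0.03111337850914937 4.209590825337599
```

Emit:
apply_moves(moves=[[[0.03, 0, 0, 0.1, 0.05, -0.5, 0.5], [0.03, 0, 0, 0.1, 0.05, -1.2, 0.5], [0.03, 0, 0, 0.1, 0.05, -1.8, 0.5], [0.03, 0, 0, 0.2, 0.055, -2.22, 0.5], [0.03, 0, 0, 0.8, 0.055, -2.22, 0.5], [0.03, 0, 0, 1.5, 0.055, -2.22, 0.5], [0.03, 0, 0, 2.2, 0.055, -2.22, 0.5], [0.03, 0, 0, 2.9, 0.055, -2.22, 0.5], [0.03, 0, 0, 3.4, 0.055, -2.22, 0.5], [0.03, 0, 0, 3.78, 0.055, -2.22, 0.5], [0.03, 0, 0, 3.78, 0.055, -2.22, 0.5], [0.03, 0, 0, 3.78, 0.055, -2.22, 0.5], [0.03, 0, 0, 3.78, 0.055, -2.22, 0.5]]])

```text
clock: 23.13
tool_pos: [0.5828, 0.1576, 0.0898]
tool_rot: [0.11, 1.567, -0.108]
wrist_force: [0.3, -0.1, -1.1]
gripper_width: 0.0645
```

```bash
cat > bedgo.py <<'E'
from held import *
held()
y=np.radians(-8.0);b=np.array([.6135,.1532]);x=np.array([np.cos(y),np.sin(y)]);T=b-.032*x
for z in (.066,.063): go([*T,z],down(y))
E
python3 bedgo.py
```

```text
n 18515 [[-0.0131, -0.0287, -0.0399], [-0.0116, -0.0003, -0.0041], [0.0218, 0.0287, 0.0413]]
x = a y + b z + c [-0.0007 -0.3478 -0.0052]
-0.02 [-0.04    0.0408]
-0.01 [-0.04    0.0411]
0 [-0.0401  0.0436]
0.01 [-0.0401  0.0417]
0.02 [-0.0399  0.0403]
[0.58276952 0.15764115 0.08978967] [ 0.27469072 -0.07416054 -1.11011266] 0.06450965903572307 [ 0.53  0.49 -0.24 -0.   -0.84 -2.24]
MOVE [0.005, 0.014, -0.016, 0.602, -0.01, -0.027] rows 0.01843514286202091 0.5779698472980977
MOVE [0.005, 0.014, -0.016, 0.677, -0.01, -0.027] rows 0.01843514286202091 0.6498467643686946
```

Emit:
apply_moves(moves=[[[0, 0.014, -0.016, 0.2, -0.01, -0.027, 0.5], [0, 0.014, -0.016, 0.4, -0.01, -0.027, 0.5], [0, 0.014, -0.016, 0.55, -0.01, -0.027, 0.5], [0, 0.014, -0.016, 0.63, -0.01, -0.027, 0.5], [0, 0.014, -0.016, 0.65, -0.01, -0.027, 0.5], [0, 0.014, -0.016, 0.65, -0.01, -0.027, 0.5]]])

```text
clock: 23.68
tool_pos: [0.5816, 0.1575, 0.0635]
tool_rot: [0.109, 1.569, -0.11]
wrist_force: [0.1, -0.2, -1.9]
gripper_width: 0.0643
```

```bash
python3 bedgo.py | tail -3; python3 - <<'E'
from h import *
s=sense();p,d=grab_frame("wrist");m=camera_model("wrist");hsv=cv2.cvtColor(p,cv2.COLOR_RGB2HSV)
v,u=np.indices(d.shape);X=np.dstack([(u-m["cx"])/m["fx"]*d,(v-m["cy"])/m["fy"]*d,d]);T=np.array(m["tool_from_camera"]);Q=X@T[:3,:3].T+T[:3,3]
r=((hsv[...,0]<8)|(hsv[...,0]>172))&(hsv[...,1]>150)&(Q[...,2]<-.02)&(abs(Q[...,1])<.04)
print("red tool",np.percentile(Q[r],[1,50,99],axis=0).round(4).tolist())
y=np.arange(-.018,.019,.009)
for t in y:
    k=r&(abs(Q[...,1]-t)<.003);k2=(abs(Q[...,1]-t)<.003)&(hsv[...,1]<60)&(abs(Q[...,0]+.0118)<.003)
    print(t.round(3),"red z max",np.percentile(Q[k][:,2],98).round(4),"plate z min",np.percentile(Q[k2][:,2],2).round(4))
E
```

```text
[0.58161873 0.15754137 0.06349445] [ 0.13838577 -0.16667649 -1.85835601] 0.0642811191805671 [ 0.53  0.53 -0.26  0.   -0.78 -2.24]
MOVE [0.006, -0.002, 0.003, -0.053, -0.0, -0.002] rows 0.005606281916681773 0.0511332590274197
MOVE [0.006, -0.002, 0.003, 0.022, -0.0, -0.002] rows 0.005606281916681773 0.020889546007297456
red tool [[-0.0139, -0.0197, -0.0394], [-0.0122, -0.0005, -0.0343], [-0.0076, 0.0192, -0.028]]
-0.018 red z max -0.0283 plate z min -0.0226
-0.009 red z max -0.0282 plate z min -0.0225
0.0 red z max -0.0282 plate z min -0.0225
0.009 red z max -0.0282 plate z min -0.0224
0.018 red z max -0.028 plate z min -0.0221
```

Emit:
apply_moves(moves=[[[0, 0, 0, 0.03, 0, 0, 0.5], [0, 0, 0, 0.05, 0, -0.005, 0.5], [0, 0, 0, 0.065, 0, -0.01, 0.5], [0, 0, 0, 0.065, 0, -0.01, 0.5], [0, 0, 0, 0.065, 0, -0.01, 0.5]]])

```text
clock: 24.2
tool_pos: [0.5817, 0.1578, 0.0617]
tool_rot: [0.109, 1.567, -0.109]
wrist_force: [-0.2, -0.5, -1.4]
gripper_width: 0.0642
```

Emit:
apply_moves(moves=[[[0, 0, 0, 0.012, 0, 0, 0.5], [0, 0, 0, 0.025, 0, 0, 0.5], [0, 0, 0, 0.025, 0, 0, 0.5]]])

```text
clock: 24.45
tool_pos: [0.5818, 0.1579, 0.0609]
tool_rot: [0.109, 1.567, -0.109]
wrist_force: [-1.0, -0.7, 0.5]
gripper_width: 0.0646
```

Emit:
apply_moves(moves=[[[0, 0, 0, 0.015, 0, 0, 0.5], [0, 0, 0, 0.025, 0, 0, 0.5], [0, 0, 0, 0.025, 0, 0, 0.5]]])

```text
clock: 24.7
tool_pos: [0.5817, 0.1579, 0.0604]
tool_rot: [0.109, 1.567, -0.109]
wrist_force: [-1.5, -0.7, 2.7]
gripper_width: 0.0647
```

Contact is about 4–5 N. I'll release now.

Emit:
apply_moves(moves=[[[0, 0, 0, 0.015, 0, 0, 0.8], [0, 0, 0, 0.015, 0, 0, 0.9], [0, 0, 0, 0.015, 0, 0, 1], [0, 0, 0, 0.015, 0, 0, 1], [0, 0, 0, 0.015, 0, 0, 1], [0, 0, 0, 0.015, 0, 0, 1], [0, 0, 0, 0.015, 0, 0, 1]]], squeeze=20)

```text
clock: 25.28
tool_pos: [0.5818, 0.1579, 0.0597]
tool_rot: [0.109, 1.567, -0.109]
wrist_force: [0.1, -0.1, 0.1]
gripper_width: 0.0854
```

```bash
cat > fin.py <<'E'
from h import *
s=sense();p,d=grab_frame("wrist");C=cloud("wrist",d,s);hsv=cv2.cvtColor(p,cv2.COLOR_RGB2HSV)
g=(C[...,0]>.5)&(C[...,0]<.72)&(C[...,1]>.06)&(C[...,1]<.25)&(d>0)
def rect(n,m):
    m=cv2.morphologyEx(m.astype(np.uint8),cv2.MORPH_OPEN,np.ones((3,3)))>0
    P=C[m];r=cv2.minAreaRect((P[:,:2]*1000).astype(np.float32));f=np.linalg.lstsq(np.c_[P[:,:2],np.ones(len(P))],P[:,2],rcond=None)[0];print(n,len(P),np.round(r[0],1),np.round(r[1],1),round(r[2],1),np.median(P[:,2]).round(4),f[:2].round(3))
red=g&((hsv[...,0]<8)|(hsv[...,0]>172))&(hsv[...,1]>150)&(C[...,2]>.06)&(C[...,2]<.09)
rect("plate",g&(C[...,2]>.066)&(C[...,2]<.082)&~red)
rect("foot",g&(C[...,2]>.008)&(C[...,2]<.022)&(hsv[...,0]>60)&(hsv[...,0]<95)&(hsv[...,1]>80))
n,lab=cv2.connectedComponents(red.astype(np.uint8))
for i in range(1,n):
    if (lab==i).sum()>40: rect("red",lab==i)
print(s["tool_pos"],s["wrist_force"],s["gripper_width"]);cv2.imwrite("pics/f.png",p[:,:,::-1])
E
python3 -c "
from h import *
s=sense();print(s['gripper_width'],s['wrist_force'],s['tool_pos'])"
```

```text
0.08543206759438551 [ 0.10193614 -0.05528611  0.07069073] [0.58182003 0.15788223 0.05974459]
```

Released, with no force on the tool. Next: straight up, then over to the earlier viewing pose.

Emit:
apply_moves(moves=[[[0, 0, 0, -0.3, 0, 0, 1], [0, 0, 0, -0.8, 0, 0, 1], [0, 0, 0, -1.5, 0, 0, 1], [0, 0, 0, -2.3, 0, 0, 1], [0, 0, 0, -3.2, 0, 0, 1], [0, 0, 0, -4.2, 0, 0.3, 1], [0, 0, 0, -4.6, 0, 1.0, 1], [0, 0, 0, -4.6, 0, 1.8, 1], [0, 0, 0, -4.6, 0, 2.3, 1], [0, 0, 0, -4.6, 0, 2.3, 1], [0, 0, 0, -4.6, 0, 2.3, 1], [0, 0, 0, -4.6, 0, 2.3, 1], [0, 0, 0, -4.6, 0, 2.3, 1]]])

```text
clock: 26.37
tool_pos: [0.672, 0.1452, 0.2439]
tool_rot: [0.109, 1.568, -0.108]
wrist_force: [0.2, -0.5, -0.6]
gripper_width: 0.0853
```

```bash
python3 fin.py
```

```text
plate 8459 [611.3 154. ] [ 68.1 128.4] 81.2 0.0727 [0.004 0.001]
foot 2467 [613.  153.7] [ 98.8 167.7] 81.9 0.014 [0.001 0.001]
red 604 [548.8 162.3] [39.1 11.1] 82.4 0.0757 [0.011 0.   ]
red 390 [678.5 144. ] [38.9 11.1] 80.7 0.0758 [ 0.006 -0.001]
[0.67196877 0.14523305 0.24385718] [ 0.16790234 -0.47655045 -0.61010089] 0.08532022957555646
```

View pics/f.png

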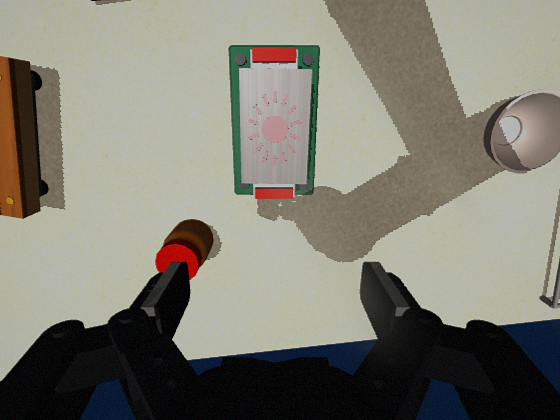

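```bash
python3 -c "
from bench import *
print(hand_in())"
```

```text
the job is handed in; nothing more can be done
None
```

I slid the plate out to an overhang of about 42 mm, gripped it by its long sides, laid it on the bed and handed the job in. The clock stood at about 26.4 s of the 67 s allowed. No verdict was reported.

**Slide:** The board's feet sank about 5 mm under the first press. The fingers slipped on the plate twice at 5 to 10 N. I set them down again farther back and carried it at 11.5 to 13 N. Those are end-of-move readings, so peaks in between were not recorded.

**Last checks from the wrist camera, before handing in:**
- **Flatness and height:** The plate lay flat, with a slope of about 0.004. Its top was at 72.7 mm, against the expected 73 mm.
- **Centring:** It lay between the red stops with a gap at both ends, within about 2 mm of centre along the bed and 1 mm across it. It was turned about 0.01 rad from the bed's axis.
- **Release:** The gripper was open and well clear, with only noise on the wrist force.
- **Other objects:** The jar and bowl looked untouched in the last picture. I did not look at the brush and mould again after the plate was placed.

**Disagreements:**
- The top and wrist cameras differed by about 2 mm on where the board and bed are. I used the wrist camera for placing, because it also measured the plate in the gripper.
- The plate's first contact came about 2.5 mm lower than the nominal sizes suggested, so I went by the measured force there.

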